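Hold a jar seated in the V of a labelling cradle

ROBOT

A 7-joint arm with a two-finger parallel gripper is mounted at the origin on a cart in front of the work surface, level with it; the furniture and walls round the work are solid. World frame = base frame: x ahead of the robot, y to its left, z up, the work surface at z = 0. Lengths are in m, angles in rad, forces in N, time in s.
With the tool pointing down it reaches from about 0.4 to 0.85 m from the base axis. Payload 10.4 kg.
Tool frame: the origin (TCP) lies at the very end of the fingers, on their centre line; the grasp point (between the pads) lies 19 mm behind it; z points along the fingers, y is the line along which they close (so a half turn about z gives the same grasp; the last joint's range is limited). The gripper opens to 87 mm and grips with 3 to 60 N. Pads are 19 mm wide; open, the fingers measure 117 mm over their backs; the gripper's body (75 mm by 190 mm) begins 51 mm behind the grasp point.
Start: joints at [1.297, 0.332, -0.065, 1.46, 0.022, 1.35, -0.088], TCP at [0.155, -0.605, 0.223] pointing down, gripper open.
Joint ranges: [-2.6, 2.6], [-0.5, 2.12], [-1.47, 1.34], [0.16, 2.42], [-1.27, 4.41], [0.06, 2.06], [-2.6, 2.6]. Speed limits (rad/s): [2.22, 2.22, 2.79, 2.79, 3.14, 3.14, 3.14].

INTERFACE

Orientations are given as a unit quaternion [x, y, z, w].
In Python, from bench import * gives the robot as it stands.
- The arm moves only by the tool step_arm, never from a script. Its arguments are lists of equal length, an entry for each row: "delta_pos": the shift along the world's x, y, z in units of 25 mm (1.0 is 25 mm), a list of three; "turn": the turn about the world's z in units of 0.12 rad (1.0 is 0.12 rad). In form: {"delta_pos": [[tx, ty, tz], ...], "turn": [turn, ...]}. A call has 1 to 12 rows; each row shifts and turns the commanded pose from where the row before left it; what a row does not reach is not made up. A row lasts 1/10 s, in which the tool goes at most 50 mm and 8.59 degrees, less where a joint would pass 70% of its speed; a pose out of reach is approached as far as the arm can. A call with a number of a shift or a turn outside -1 to 1 is refused whole. A call with a gripper value outside its range is refused whole. "grip" is the closure, from 0 (fully open) to 1 (shut), set as the call begins (left out, the last holds). The fingers move at their own pace and stop on an object; "newtons" is the grip in N (left out, the last holds). Time passes only in rows, so rows that do not move let the fingers close. It gives the time, the measured TCP pose, the force, the opening and the grip force at its end, in the units of the state.
- read_state(): the state, without advancing time (a new reading comes with each control period).
- camera(name): name is "scene" or "side" or "wrist"; returns a dict with "image" (480x640x3 uint8, red, green, blue), "z_map" (480x640 float32, m along the optical axis (not along the pixel's ray), 0 where there is no reading), "mtx" (3x3 intrinsics, pixels), "view" (4x4, takes a point from world to camera coordinates). Camera axes: x right, y up, looking along -z (the intrinsics and any distortion apply to the point x, -y, -z); pixel columns grow to the right and rows downward; lengths in m; the calibration is good to about 2 mm. A picture is of the moment at which its call begins.
- close_job(): hands the job in; it is judged then, once.
The state is a dict: "time": time; "joint_positions": joint angles; "joint_vel": joint speeds; "joint_torque": joint torques, N m; "ee_pos": TCP position; "eef_rot": TCP orientation; "ft_force": force on the tool from outside, world axes, zero at the start; "torque": the same for the moment, N m; "width": finger opening in m; "grip_force": force on a finger pad.
Only numpy, scipy, OpenCV 4.12 (cv2) and the standard library are available. Lean on these libraries where they do the work, as an engineer would, in place of code of your own. Each camera call takes 0.05 s, during which the arm holds its last target. There are 200 camera calls.

TASK

A tall glass jar with a screw lid lies on its side on the worktop. Pick it up and lay it in the V-shaped labelling cradle, its base close up to the cradle's end plate and its lid sticking out over the open end, and push it down gently but clearly, so that it is pressed lengthwise against both sloping faces. Do not let go: finish with the jar still gripped between the fingers and pushed into the V, and leave the other things standing where they are.

Things in the scene. Friction and masses are not known exactly. Their poses are not given: they have to be found in the camera images.
- jar: round glass jar, pale contents, screw lid; 142 mm long, about 0.24 kg; glass 56 mm in diameter over 105 mm from the base, lid 52 mm in diameter over the rest. Starts lying on its side left or right of the salt shaker, the cradle on the other side; lid end pointing roughly to the robot's left. Origin: centre of the base; z axis runs along the jar from base to lid.
- cradle: fixed labelling cradle: wooden foot board 80 x 118 mm, 12 mm high, on it a straight 90 degree V trough, open at the top and the +y end; a wooden end plate (56 mm wide, 8 mm thick, top 80 mm above the worktop) at the -y end. Origin: on the worktop under the middle of the end plate's inner face; y runs along the trough to the open end (roughly to the robot's left), x across it, z up.
- seat (a point): where the centre of the jar's base is when the jar is fully seated with its base touching the end plate: 61.6 mm above the cradle's origin; axes as the cradle's, so that the seated jar's z axis lies along y of this point.
- face_front: fixed sloping board of smooth, slippery grey plastic (friction about 0.2), the trough's wall on its -x side (nearer the robot), 33 x 100 x 5 mm, rising at 45 degrees from the bottom of the V (22 mm above the worktop) to its upper edge (45 mm). The trough is 53 mm wide over all, narrower than the jar: fingers gripping the jar at mid height pass outside it. Origin: centre of the board.
- face_back: the same on the +x side.
- salt_shaker: salt shaker, 44 mm across, 90 mm tall, standing between the jar and the cradle; not to be disturbed. Origin: centre of the underside.
- vanilla_bottle: small dark bottle, 40 mm across, 102 mm tall, standing behind; not to be disturbed. Origin: centre of the underside.
- pill_jar: small jar with white lid, 43 mm across, 76 mm tall, standing behind; not to be disturbed. Origin: centre of the underside.
- tumbler: empty glass tumbler, 79 mm across, 90 mm tall, standing at the left; not to be disturbed. Origin: centre of the underside.
- clay_saucer: small brown clay saucer, 63 mm across, 27 mm high, at the left end near the corner of the worktop; not to be disturbed. Origin: centre of the underside.

How it is judged:
By the outcome, as a careful person would: the job done as asked, in the order asked, and still so for the second after the job is handed in, while the arm keeps its last pose, push and grip.
It also fails if it takes over 45 s, if anything falls off the work surface, if the arm or the gripper's body presses on something with over 40 N, if the wrist force passes 120 N, or if a joint passes its speed limit or range.

## Working session

There is one attempt and no reset: what is moved stays moved. The work goes in short steps, Python scripts to look and compute and a tool call to move; the robot and the scene stay as the last step left them, time stands still between calls to the robot, and variables do not carry over. Pictures are saved under pics/ and viewed, at most 10 in all, crops included, and the job is handed in when it is done.

Besides the shell and the picture viewer there is one more tool, called after ">>>" by a JSON object that holds its "name" and its "arguments", one argument or row to a line. step_arm: Moves the arm, as the interface text tells. Shifts and turns lie within -1 to 1; 1 stands for 25 mm of shift or 0.12 rad of turn. Its arguments: {"type":"object","properties":{"delta_pos":{"type":"array"},"turn":{"type":"array"},"grip":{"type":"number"},"newtons":{"type":"number"}},"required":["delta_pos","turn"]}

```bash
mkdir -p pics; cat > h.py <<'E'
from bench import *
import numpy as np, cv2
def cloud(c):
    z=c["z_map"]; K=c["mtx"]; v,u=np.mgrid[0:480,0:640]
    P=np.stack([(u-K[0,2])/K[0,0]*z,-(v-K[1,2])/K[1,1]*z,-z,np.ones_like(z)],-1)
    W=P@np.linalg.inv(c["view"]).T
    W=W[...,:3]; W[z<=0]=np.nan
    return W
def snap(n,f):
    c=camera(n); cv2.imwrite(f"pics/{f}.png",c["image"][...,::-1]); W=cloud(c); np.save(f"{f}.npy",W); return c,W
E
python3 - <<'E'
from h import *
s=read_state(); print(s)
for n in ("scene","side"):
    c,W=snap(n,n+"0"); print(n,c["mtx"].tolist(),np.linalg.inv(c["view"])[:3].round(3).tolist())
a=cv2.imread("pics/scene0.png");b=cv2.imread("pics/side0.png")
E
```

```text
{'time': 0.0, 'joint_positions': array([ 1.29738515,  0.33286052, -0.06467484,  1.46094146,  0.02157813,
        1.3498879 , -0.08851668]), 'joint_vel': array([ 4.90080734e-04, -8.88683679e-04,  2.55043494e-06,  1.67172188e-04,
        2.61024198e-04, -2.54887106e-03,  5.61836345e-04]), 'joint_torque': array([-6.59623911e-04, -6.23258972e+01,  2.50472955e-02, -3.89903104e+01,
       -6.12709089e-02,  3.97043838e-02,  1.28884353e-04]), 'ee_pos': array([ 0.1550104 , -0.60507596,  0.22176089]), 'eef_rot': array([ 9.92148293e-01,  1.25065071e-01, -1.13442604e-04, -6.92206487e-04]), 'ft_force': array([ 0.15626084, -0.03245051, -0.14296184]), 'torque': array([-0.01314524,  0.0290315 ,  0.01929978]), 'grip_force': 0.0, 'width': 0.08704988014798488}
scene [[499.0578811678182, 0.0, 320.76128767994794], [0.0, 499.0578811678182, 246.5688616969479], [0.0, 0.0, 1.0]] [[-0.618, 0.511, -0.597, -0.112], [-0.786, -0.383, 0.486, 0.818], [0.02, 0.77, 0.638, 0.761]]
side [[454.9002712770387, 0.0, 321.4139482002968], [0.0, 454.9002712770387, 241.70169425458818], [0.0, 0.0, 1.0]] [[-0.99, 0.109, -0.094, 0.437], [-0.144, -0.787, 0.601, 0.908], [-0.009, 0.608, 0.794, 0.869]]
```

View pics/scene0.png

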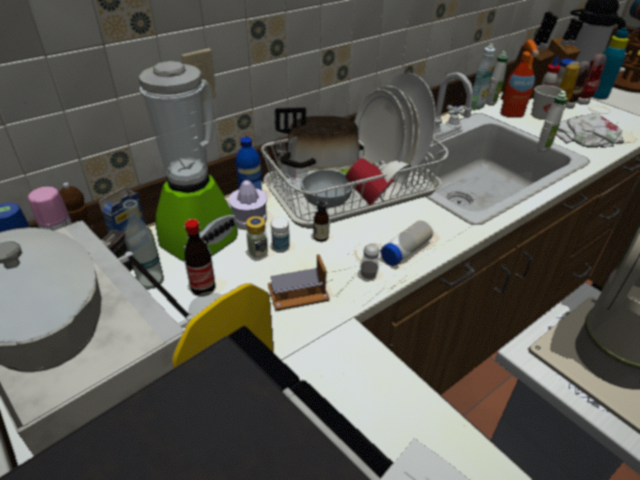

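View pics/side0.png

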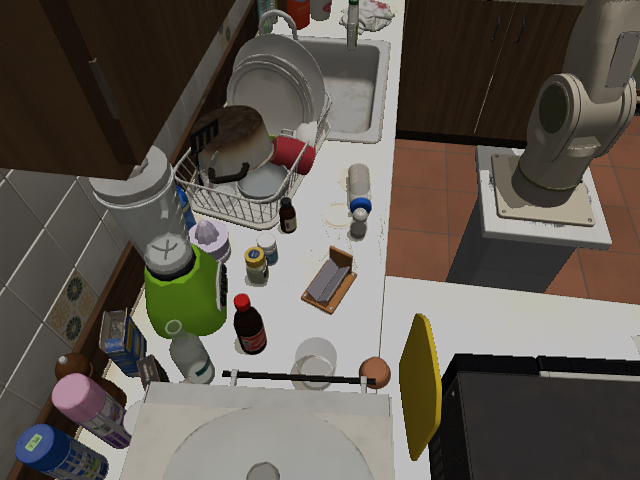

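The side view shows the jar at (359,185) with its blue lid at (360,207), and the salt shaker at (358,222). The cradle is at (333,280), with its end plate at (341,260) towards the shaker. The saucer (375,372) and tumbler (315,362) are at the left.

```bash
python3 - <<'E'
from h import *
for f,boxes in (("side0",{"jar":(340,155,378,222),"shaker":(345,207,372,242),"cradle":(298,242,362,318),"tumb":(290,335,340,390),"sauc":(358,355,392,390)}),("scene0",{"jar":(375,215,438,270),"cradle":(262,250,335,310),"shaker":(357,240,384,280)})):
    W=np.load(f+".npy")
    for n,(a,b,c,d) in boxes.items():
        P=W[b:d,a:c].reshape(-1,3); P=P[np.isfinite(P[:,0])&(P[:,2]>0.008)&(P[:,2]<.12)]
        print(f,n,len(P),P.min(0).round(3),P.max(0).round(3))
        for lo,hi in ((.008,.016),(.016,.03),(.03,.045),(.045,.06),(.06,.1)):
            Q=P[(P[:,2]>lo)&(P[:,2]<=hi)]
            if len(Q)>8:
                r=cv2.minAreaRect((Q[:,:2]*1000).astype(np.float32)); print("  ",lo,hi,len(Q),Q.mean(0).round(3),np.round(r[0],0),np.round(r[1],0),round(r[2],1))
im=[]
for f,(a,b,c,d) in (("side0",(280,140,400,320)),("scene0",(250,200,450,320))):
    i=cv2.imread(f"pics/{f}.png")[b:d,a:c]; im.append(cv2.resize(i,None,fx=400/i.shape[1],fy=400/i.shape[1],interpolation=2))
h=max(i.shape[0] for i in im); im=[cv2.copyMakeBorder(i,0,h-i.shape[0],0,0,0) for i in im]
cv2.imwrite("pics/c0.png",np.hstack(im))
E
```

```text
side0 jar 1184 [0.43  0.018 0.012] [0.502 0.235 0.093]
   0.016 0.03 47 [0.462 0.146 0.025] [483. 119.] [ 46. 120.] 34.6
   0.03 0.045 272 [0.467 0.113 0.039] [466.  92.] [ 55. 140.] 7.8
   0.045 0.06 682 [0.466 0.095 0.052] [463. 121.] [ 46. 206.] 6.9
   0.06 0.1 181 [0.455 0.224 0.081] [455. 220.] [32. 29.] 6.1
side0 shaker 527 [0.43  0.153 0.008] [0.482 0.24  0.093]
   0.008 0.016 30 [0.456 0.227 0.012] [457. 198.] [37. 83.] 1.7
   0.016 0.03 99 [0.455 0.206 0.024] [454. 197.] [52. 84.] 3.2
   0.03 0.045 113 [0.456 0.211 0.037] [453. 197.] [49. 84.] 3.3
   0.045 0.06 86 [0.456 0.23  0.052] [457. 229.] [19. 37.] 82.3
   0.06 0.1 199 [0.455 0.225 0.079] [455. 220.] [32. 29.] 6.1
side0 cradle 1987 [0.448 0.31  0.008] [0.561 0.444 0.082]
   0.008 0.016 669 [0.497 0.395 0.011] [505. 377.] [119.  81.] 68.0
   0.016 0.03 338 [0.506 0.38  0.025] [499. 379.] [106.  40.] 66.2
   0.03 0.045 686 [0.507 0.376 0.038] [506. 378.] [105.  54.] 67.1
   0.045 0.06 115 [0.488 0.341 0.051] [505. 379.] [104.  53.] 67.3
   0.06 0.1 179 [0.485 0.332 0.073] [486. 331.] [11. 55.] 66.1
side0 tumb 1608 [0.46
[... 993 characters left out ...]
8 0.016 811 [0.493 0.389 0.012] [552. 358.] [118. 187.] 68.0
   0.016 0.03 380 [0.511 0.378 0.025] [556. 361.] [107. 171.] 71.9
   0.03 0.045 620 [0.512 0.375 0.038] [504. 377.] [108.  55.] 66.5
   0.045 0.06 95 [0.491 0.356 0.05 ] [502. 377.] [104.  53.] 68.3
   0.06 0.1 134 [0.483 0.333 0.074] [485. 330.] [ 9. 56.] 68.2
scene0 shaker 622 [0.434 0.153 0.008] [0.482 0.241 0.09 ]
   0.008 0.016 38 [0.452 0.219 0.012] [456. 199.] [34. 79.] 3.0
   0.016 0.03 108 [0.451 0.217 0.023] [457. 199.] [38. 82.] 7.4
   0.03 0.045 128 [0.451 0.219 0.037] [457. 196.] [41. 91.] 6.8
   0.045 0.06 113 [0.448 0.226 0.052] [455. 198.] [35. 81.] 4.0
   0.06 0.1 235 [0.449 0.225 0.078] [452. 221.] [31. 29.] 85.4
```

View pics/c0.png

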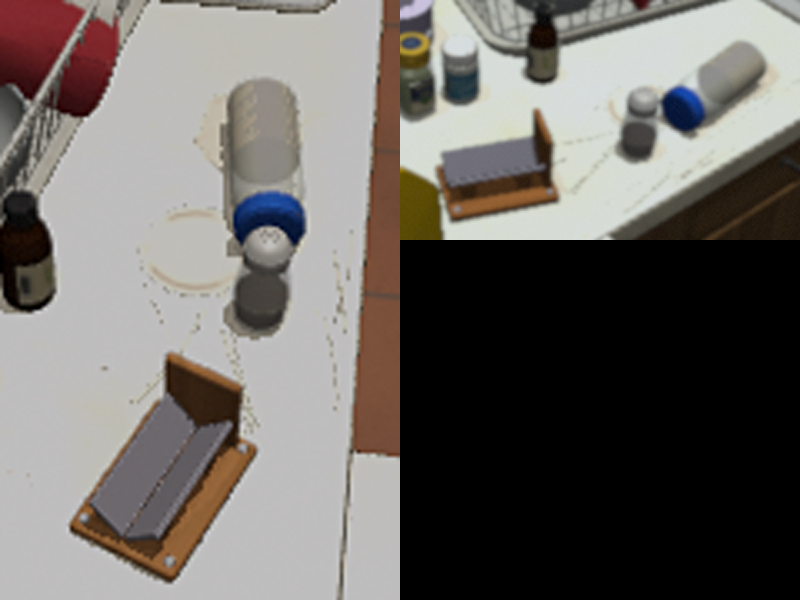

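The crop confirms the layout: the cradle's end plate faces the shaker and its open end points left and away from the robot. The jar lies along y with its lid next to the shaker. Next I fit the axes and check the route for obstacles.

```bash
python3 - <<'E'
from h import *
A=np.load("side0.npy").reshape(-1,3);B=np.load("scene0.npy").reshape(-1,3)
for P in (A,B):
    P=P[np.isfinite(P[:,0])]
    J=P[(P[:,0]>.42)&(P[:,0]<.51)&(P[:,1]>0)&(P[:,1]<.165)]
    T=J[J[:,2]>.0525]; l=cv2.fitLine((T[:,:2]).astype(np.float32),cv2.DIST_HUBER,0,.001,.001).ravel()
    print("ridge",len(T),l.round(3),np.degrees(np.arctan2(l[1],l[0])).round(1),"z",np.percentile(J[:,2],98).round(4),J[J[:,2]>.03][:,1].min().round(3),J[J[:,2]>.03][:,1].max().round(3))
    # cradle
    D=np.array([np.cos(np.radians(67.5)),np.sin(np.radians(67.5))]);N=np.array([D[1],-D[0]])
    C=P[(abs((P[:,:2]-[.505,.378])@N)<.06)&(abs((P[:,:2]-[.505,.378])@D)<.08)&(P[:,2]<.1)]
    pl=C[C[:,2]>.055]; y=pl[:,:2]@D; x=pl[:,:2]@N
    print("plate y",np.percentile(y,[2,98]).round(4),"x",np.percentile(x,[2,50,98]).round(4), "top",pl[:,2].max())
    x=C[(C[:,2]>.018)&(C[:,2]<.047)]; w=x[:,:2]@N
    print("trough x", np.percentile(w,[1,99]).round(4), "mid",np.mean(np.percentile(w,[1,99])).round(4))
    # groove and slopes
    for s in (1,-1):
        y=x[:,:2]@D
    g=x[x[:,2]<.027]; 
    if len(g)>5:
        l=cv2.fitLine(g[:,:2].astype(np.float32),cv2.DIST_HUBER,0,.001,.001).ravel();print("groove",len(g),np.degrees(np.arctan2(l[1],l[0])).round(2),np.median(g[:,:2]@N).round(4))
    R=P[(P[:,2]>.1)&(P[:,2]<.6)&(P[:,0]>.05)&(P[:,0]<.7)&(P[:,1]>-.7)&(P[:,1]<.6)]
    H={}
    for p in R: k=(int(p[0]*20),int(np.floor(p[1]*20))); H.setdefault(k,[]).append(p[2])
    print({(k[0]*5,k[1]*5):round(max(v),2) for k,v in sorted(H.items()) if len(v)>4})
E
```

```text
ridge 312 [ 0.138 -0.99   0.466  0.086] -82.1 z 0.0567 0.018 0.163
plate y [0.4871 0.4955] x [0.2954 0.3216 0.3482] top 0.08169856727351577
trough x [0.2963 0.3477] mid 0.322
groove 205 66.92 0.324
{(5, -10): np.float64(0.45), (5, -5): np.float64(0.44), (5, 0): np.float64(0.33), (5, 5): np.float64(0.32), (5, 55): np.float64(0.26), (10, 55): np.float64(0.26), (30, 50): np.float64(0.24), (30, 55): np.float64(0.28), (50, -65): np.float64(0.17), (55, -65): np.float64(0.17), (55, -60): np.float64(0.13), (55, -20): np.float64(0.13), (55, -15): np.float64(0.24), (55, -10): np.float64(0.24), (55, -5): np.float64(0.14), (55, 0): np.float64(0.14), (55, 5): np.float64(0.12), (60, -15): np.float64(0.29), (60, -10): np.float64(0.25), (60, -5): np.float64(0.25), (60, 0): np.float64(0.14), (60, 5): np.float64(0.14), (60, 10): np.float64(0.13), (60, 15): np.float64(0.13), (60, 20): np.float64(0.13), (60, 50): np.float64(0.18), (60, 55): np.float64(0.12), (65, -15): np.float64(0.3), (65, -10): np.float64(0.27), (65, -5): np.float64(0.26), (65, 0): np.float64(0.14), (65, 5): np.float64(0.19), (65, 10)
[... 607 characters left out ...]
 (55, -15): np.float64(0.23), (55, -10): np.float64(0.24), (55, -5): np.float64(0.14), (55, 0): np.float64(0.14), (55, 5): np.float64(0.12), (60, -20): np.float64(0.14), (60, -15): np.float64(0.29), (60, -10): np.float64(0.26), (60, -5): np.float64(0.25), (60, 0): np.float64(0.14), (60, 5): np.float64(0.14), (60, 10): np.float64(0.13), (60, 15): np.float64(0.13), (60, 20): np.float64(0.13), (60, 50): np.float64(0.18), (60, 55): np.float64(0.12), (65, -15): np.float64(0.3), (65, -10): np.float64(0.27), (65, -5): np.float64(0.26), (65, 0): np.float64(0.14), (65, 5): np.float64(0.19), (65, 10): np.float64(0.19), (65, 20): np.float64(0.13), (65, 25): np.float64(0.14), (65, 50): np.float64(0.18)}
```

>>> {"name": "step_arm", "arguments": {
  "delta_pos": [
    [1,0.8,0.1],
    [1,0.8,0.1],
    [1,0.8,0.1],
    [1,0.8,0.1],
    [1,0.8,0.1],
    [1,0.8,0.1],
    [1,0.8,0.1],
    [1,0.8,0.1],
    [1,0.8,0.1],
    [1,0.8,0.1]
  ],
  "turn": [0.4,0.4,0.4,0.4,0.4,0.4,0.4,0.4,0.4,0.4],
  "grip": 0
}}

```text
time: 1.1
ee_pos: [0.4059, -0.4044, 0.2474]
eef_rot: [0.934, 0.358, -0.0, -0.0]
ft_force: [-0.1, -1.0, 0.9]
width: 0.0872
grip_force: 0.0
```

```bash
python3 - <<'E'
from h import *
P=np.vstack([np.load("side0.npy").reshape(-1,3),np.load("scene0.npy").reshape(-1,3)])
P=P[np.isfinite(P[:,0])]
for y in np.arange(-.02,.5,.03):
    Q=P[(P[:,1]>y)&(P[:,1]<y+.03)&(P[:,2]>.07)&(P[:,2]<.25)&(P[:,0]>.51)]
    print(y.round(2),len(Q),np.sort(Q[:,0])[:30:6].round(3))
E
```

```text
-0.02 1065 [0.587 0.588 0.589 0.59  0.591]
0.01 1287 [0.586 0.586 0.587 0.588 0.588]
0.04 2028 [0.582 0.583 0.584 0.585 0.586]
0.07 3392 [0.583 0.586 0.586 0.587 0.588]
0.1 2300 [0.612 0.617 0.617 0.618 0.618]
0.13 2893 [0.62  0.623 0.623 0.624 0.625]
0.16 3889 [0.628 0.629 0.63  0.631 0.631]
0.19 2580 [0.61  0.614 0.615 0.615 0.616]
0.22 1397 [0.61  0.613 0.614 0.615 0.616]
0.25 1519 [0.657 0.664 0.666 0.67  0.672]
0.28 1156 [0.636 0.64  0.643 0.644 0.647]
0.31 1478 [0.51  0.512 0.635 0.635 0.636]
0.34 387 [0.644 0.646 0.647 0.647 0.649]
0.37 946 [0.644 0.644 0.645 0.645 0.645]
0.4 1626 [0.717 0.72  0.721 0.721 0.722]
0.43 2353 [0.71  0.712 0.713 0.714 0.715]
0.46 3886 [0.702 0.705 0.705 0.706 0.707]
0.49 5760 [0.616 0.617 0.618 0.618 0.619]
```

>>> {"name": "step_arm", "arguments": {
  "delta_pos": [
    [0.24,1,0],
    [0.24,1,0],
    [0.24,1,0],
    [0.24,1,0],
    [0.24,1,0],
    [0.24,1,0],
    [0.24,1,0],
    [0.24,1,0],
    [0.24,1,0],
    [0.24,1,0]
  ],
  "turn": [0.4,0.4,0.4,0.4,0.4,0.4,0.4,0.4,0.4,0.4]
}}

```text
time: 2.1
ee_pos: [0.4656, -0.1534, 0.2476]
eef_rot: [0.821, 0.571, 0.0, 0.0]
ft_force: [0.3, 0.3, -0.5]
width: 0.0868
grip_force: 0.0
```

>>> {"name": "step_arm", "arguments": {
  "delta_pos": [
    [0,1,0],
    [0,1,0],
    [0,1,0],
    [0,1,0],
    [0,1,0],
    [0,1,0],
    [0,1,0],
    [0,1,0],
    [0,0.8,0],
    [0,0.4,0],
    [0,0.2,0]
  ],
  "turn": [0.4,0.4,0.4,0.4,0.4,0.4,0.4,0.4,0.4,0.4,0.13]
}}

```text
time: 3.2
ee_pos: [0.4651, 0.0805, 0.2475]
eef_rot: [0.656, 0.755, 0.0, -0.0]
ft_force: [-0.6, -1.0, -0.4]
width: 0.0872
grip_force: 0.0
```

```bash
python3 - <<'E'
from h import *
c,W=snap("wrist","w1"); s=read_state(); q=s["eef_rot"]; print(s["ee_pos"],np.degrees(2*np.arctan2(q[1],q[0])),q,s["joint_positions"].round(2))
J=W.reshape(-1,3); J=J[np.isfinite(J[:,0])]; J=J[(J[:,0]>.42)&(J[:,0]<.51)&(J[:,1]>-.01)&(J[:,1]<.175)]
T=J[(J[:,2]>.0525)&(J[:,2]<.065)]
if len(T)>20:
    l=cv2.fitLine((T[:,:2]).astype(np.float32),cv2.DIST_HUBER,0,.001,.001).ravel()
    print("ridge",len(T),l.round(4),np.degrees(np.arctan2(l[1],l[0])).round(1),np.percentile(T[:,2],98))
    K=J[(J[:,2]>.03)&(J[:,2]<.065)]; print(np.percentile(K[:,1],[0.2,99.8]),np.percentile(K[:,0],[.2,99.8]))
E
```

```text
[0.4651478  0.0805369  0.24749686] 97.95710520111774 [ 6.56341485e-01  7.54463939e-01  6.19842993e-05 -1.24526606e-04] [ 0.52  0.02 -0.79  1.77  0.02  1.35 -0.13]
ridge 3964 [ 0.1427 -0.9898  0.4663  0.0858] -81.8 0.057088149826823156
[0.0187497  0.16067778] [0.43245716 0.50032192]
```

View pics/w1.png

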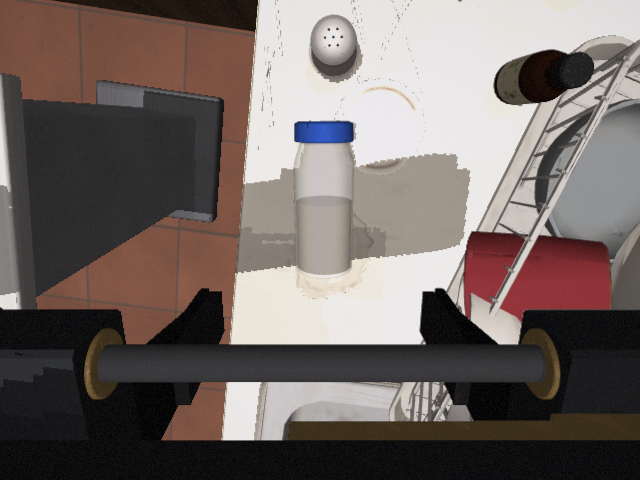

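The wrist view shows the jar upright in the frame from (325,130) to (325,275), with the lid near the shaker at (333,40). The fingers straddle its axis, so I descend.

>>> {"name": "step_arm", "arguments": {
  "delta_pos": [
    [0.07,0,-1],
    [0,0,-1],
    [0,0,-1],
    [0,0,-1],
    [0,0,-1],
    [0,0,-1],
    [0,0,-1],
    [0,0,-1],
    [0,0,-0.7],
    [0,0,-0.5],
    [0,0,-0.3],
    [0,0,0]
  ],
  "turn": [0,0,0,0,0,0,0,0,0,0,0,0]
}}

```text
time: 4.45
ee_pos: [0.4666, 0.0791, 0.0095]
eef_rot: [0.658, 0.753, -0.0, -0.0]
ft_force: [0.6, 0.3, -0.4]
width: 0.0868
grip_force: 0.0
```

>>> {"name": "step_arm", "arguments": {
  "delta_pos": [
    [0,0,0],
    [0,0,0],
    [0,0,0],
    [0,0,0],
    [0,0,0],
    [0,0,0],
    [0,0,0],
    [0,0,0]
  ],
  "turn": [0,0,0,0,0,0,0,0],
  "grip": 1,
  "newtons": 30
}}

```text
time: 5.25
ee_pos: [0.4671, 0.0795, 0.0103]
eef_rot: [0.658, 0.753, 0.0, 0.0]
ft_force: [-0.1, -0.5, 4.6]
width: 0.0556
grip_force: 30.0
```

>>> {"name": "step_arm", "arguments": {
  "delta_pos": [
    [0,0,0.3],
    [0,0,0.6],
    [0,0,1],
    [0,0,1],
    [0,0,1],
    [0,0,1],
    [0,0,1],
    [0,0,0.5],
    [0,0,0],
    [0,0,0]
  ],
  "turn": [0,0,0,0,0,0,0,0,0,0]
}}

```text
time: 6.25
ee_pos: [0.4665, 0.0793, 0.1695]
eef_rot: [0.658, 0.753, -0.0, -0.0]
ft_force: [-0.1, 0.9, -2.2]
width: 0.0549
grip_force: 30.0
```

```bash
python3 - <<'E'
from h import *
c,W=snap("side","s2"); s=read_state(); print(s["ee_pos"],s["ft_force"],s["torque"],s["width"])
c2,W2=snap("wrist","w2")
for W in (W,W2):
    J=W.reshape(-1,3); J=J[np.isfinite(J[:,0])]; J=J[(J[:,0]>.42)&(J[:,0]<.51)&(J[:,1]>-.02)&(J[:,1]<.18)&(J[:,2]>.12)&(J[:,2]<.23)]
    print(len(J),np.percentile(J,[1,99],axis=0).round(3))
    for a in np.arange(0,.18,.015):
        T=J[(J[:,1]>a)&(J[:,1]<a+.015)]
        if len(T)>10: print(a.round(3),len(T),np.percentile(T[:,2],[50,95]).round(4))
a=cv2.imread("pics/s2.png")[120:300,260:460];b=cv2.imread("pics/w2.png")
cv2.imwrite("pics/c2.png",np.hstack([cv2.resize(a,(400,360)),cv2.resize(b,(400,360))]))
E
```

```text
[0.46617348 0.07931689 0.1689968 ] [ 0.47229684  0.10214899 -3.73739333] [-0.0954609  -0.1210184   0.07490501] 0.0554220454086477
1375 [[0.428 0.03  0.166]
 [0.503 0.162 0.22 ]]
0.015 16 [0.204  0.2087]
0.03 71 [0.2111 0.2157]
0.045 41 [0.211  0.2153]
0.06 98 [0.2098 0.2166]
0.075 212 [0.2089 0.2199]
0.09 194 [0.2081 0.2163]
0.105 107 [0.2105 0.2149]
0.12 154 [0.2081 0.2146]
0.135 96 [0.2086 0.2129]
0.15 386 [0.191  0.2106]
43579 [[0.43  0.056 0.183]
 [0.5   0.159 0.225]]
0.03 18 [0.196  0.1994]
0.045 1075 [0.2057 0.2132]
0.06 4920 [0.2135 0.2216]
0.075 3766 [0.2063 0.2269]
0.09 7556 [0.2108 0.2149]
0.105 6617 [0.2121 0.215 ]
0.12 7421 [0.2102 0.2143]
0.135 7136 [0.2089 0.2131]
0.15 5070 [0.2096 0.213 ]
```

View pics/c2.png

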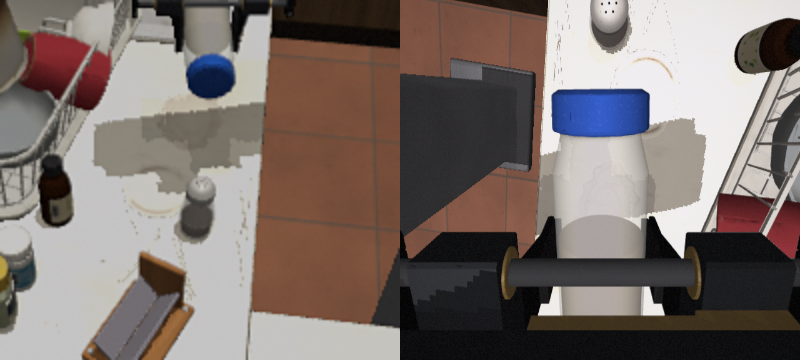

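The jar is held level and cleanly gripped. I now carry it over the shaker to above the cradle.

>>> {"name": "step_arm", "arguments": {
  "delta_pos": [
    [0.1,0.4,0],
    [0.1,0.8,0],
    [0.1,0.9,0],
    [0.1,0.9,0],
    [0.1,0.9,0],
    [0.1,0.9,0],
    [0.12,0.9,0],
    [0.12,0.9,0]
  ],
  "turn": [-0.2,-0.3,-0.3,-0.3,-0.3,-0.3,-0.3,-0.3]
}}

```text
time: 7.15
ee_pos: [0.4874, 0.2452, 0.1687]
eef_rot: [0.755, 0.655, -0.001, -0.001]
ft_force: [1.6, 0.1, -3.2]
width: 0.0555
grip_force: 30.0
```

>>> {"name": "step_arm", "arguments": {
  "delta_pos": [
    [0.12,0.9,0],
    [0.12,0.9,0],
    [0.12,0.9,0],
    [0.12,0.9,0],
    [0.12,0.9,0],
    [0.12,0.8,0],
    [0.12,0.5,0],
    [0.14,0.2,0],
    [0,0,0],
    [0,0,0]
  ],
  "turn": [-0.3,-0.3,-0.3,-0.3,-0.3,-0.3,-0.2,-0.13,0,0]
}}

```text
time: 8.15
ee_pos: [0.5124, 0.3937, 0.1694]
eef_rot: [0.832, 0.554, -0.001, 0.0]
ft_force: [0.8, 0.3, -2.5]
width: 0.0557
grip_force: 30.0
```

```bash
python3 - <<'E'
from h import *
s=read_state(); q=s["eef_rot"]; psi=2*np.arctan2(q[1],q[0]); print(s["ee_pos"],np.degrees(psi),s["ft_force"],s["torque"],s["joint_positions"].round(2))
D=np.array([np.cos(np.radians(67.5)),np.sin(np.radians(67.5))]);N=np.array([D[1],-D[0]])
print("tcp D,N",s["ee_pos"][:2]@D,s["ee_pos"][:2]@N)
for n in ("side","scene","wrist"):
    c,W=snap(n,n+"3"); P=W.reshape(-1,3);P=P[np.isfinite(P[:,0])]
    d=P[:,:2]@D;x=P[:,:2]@N
    C=P[(abs(x-.322)<.035)&(d>.47)&(d<.66)&(P[:,2]>.145)&(P[:,2]<.24)]
    if len(C)<30: continue
    print(n,len(C),"D",np.percentile(C[:,:2]@D,[.5,99.5]).round(4),"N",np.percentile(C[:,:2]@N,[1,99]).round(4))
    T=C[(C[:,:2]@D>.59)]
    if len(T)>30: print("  lid N",np.percentile(T[:,:2]@N,[1,99]).round(4),"z",T[:,2].max().round(4))
    pl=P[(abs(x-.322)<.04)&(d>.47)&(d<.51)&(P[:,2]>.055)&(P[:,2]<.09)]
    if len(pl)>20: print("  plate D",np.percentile(pl[:,:2]@D,[2,98]).round(4),"N",np.percentile(pl[:,:2]@N,[2,98]).round(4))
    t=P[(abs(x-.322)<.06)&(d>.5)&(d<.61)&(P[:,2]>.008)&(P[:,2]<.05)]
    for lo,hi in ((.008,.016),(.03,.047)):
        k=t[(t[:,2]>lo)&(t[:,2]<hi)]
        if len(k)>30: r=cv2.minAreaRect((k[:,:2]*1000).astype(np.float32)); print("  ",lo,r, (np.array(r[0])/1000)@N)
a=cv2.imread("pics/side3.png")[160:340,230:430];b=cv2.imread("pics/scene3.png")[180:360,220:420]
cv2.imwrite("pics/c3.png",np.hstack([cv2.resize(a,(400,360)),cv2.resize(b,(400,360))]))
E
```

```text
[0.51244196 0.39365699 0.16937329] 67.30876525743247 [ 0.81269598  0.25048195 -2.47014406] [-0.05458165 -0.02669056  0.01622357] [-0.17  0.53 -0.78  1.44  0.37  1.33 -1.36]
tcp D,N 0.5597946811472435 0.32278863610666836
side 1520 D [0.546  0.6413] N [0.2886 0.3561]
  lid N [0.2959 0.3458] z 0.2178
  plate D [0.4873 0.4952] N [0.2953 0.3236]
   0.008 ((508.0726013183594, 385.07745361328125), (99.6454086303711, 79.86495971679688), 67.39556884765625) 0.32203511571266014
   0.03 ((507.68267822265625, 382.2832336425781), (94.61737060546875, 52.934242248535156), 67.35162353515625) 0.32274417543445827
scene 1215 D [0.4998 0.641 ] N [0.2873 0.3345]
  lid N [0.2951 0.3377] z 0.2174
  plate D [0.4873 0.4955] N [0.2953 0.3475]
   0.008 ((506.1764221191406, 386.1434020996094), (101.68309783935547, 77.01569366455078), 65.85489654541016) 0.3198753537350558
   0.03 ((507.58837890625, 382.5962219238281), (94.72509765625, 54.0612907409668), 66.49176025390625) 0.3225372787963419
wrist 43404 D [0.5338 0.6402] N [0.2899 0.3562]
  lid N [0.2988 0.3487] z 0.2173
```

View pics/c3.png

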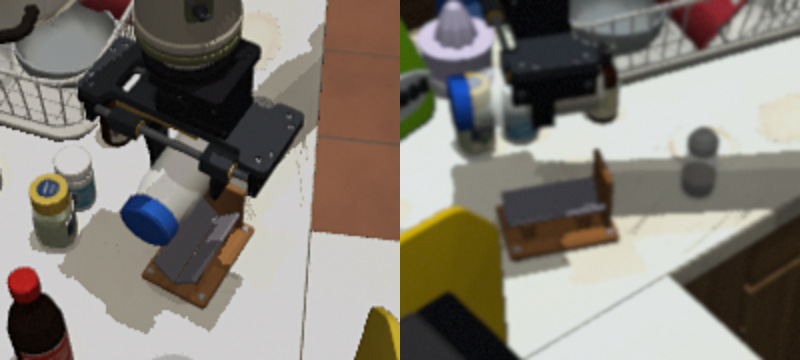

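The jar hangs above the trough: the lid end is at D≈0.641, so the base is about 4 mm clear of the plate, and it is aligned within 1 mm across. I lower it.

>>> {"name": "step_arm", "arguments": {
  "delta_pos": [
    [0,0,-0.6],
    [0,0,-0.9],
    [0,0,-0.9],
    [0,0,-0.9],
    [0,0,-0.7],
    [0,0,-0.4],
    [0,0,-0.3],
    [0,0,0],
    [0,0,0]
  ],
  "turn": [0,0,0,0,0,0,0,0,0]
}}

```text
time: 9.2
ee_pos: [0.5127, 0.3949, 0.0533]
eef_rot: [0.832, 0.554, 0.001, -0.0]
ft_force: [-0.1, 0.8, -2.2]
width: 0.0552
grip_force: 30.0
```

```bash
cat > m.py <<'E'
from h import *
import sys
s=read_state(); print(s["time"],s["ee_pos"].round(4),s["ft_force"].round(2),s["torque"].round(2),s["width"])
D=np.array([np.cos(np.radians(67.4)),np.sin(np.radians(67.4))]);N=np.array([D[1],-D[0]])
for n in ("side","scene"):
    c,W=snap(n,n+sys.argv[1]); P=W.reshape(-1,3);P=P[np.isfinite(P[:,0])]
    d=P[:,:2]@D;x=P[:,:2]@N
    pl=P[(abs(x-.322)<.04)&(d>.47)&(d<.51)&(P[:,2]>.055)&(P[:,2]<.083)]
    print(n,"plate D",np.percentile(pl[:,:2]@D,[2,98]).round(4))
    C=P[(abs(x-.322)<.028)&(d>.60)&(d<.66)&(P[:,2]>.05)&(P[:,2]<.11)]
    print(" lid end D",np.percentile(C[:,:2]@D,[50,98,99.5]).round(4),"N",np.percentile(C[:,:2]@N,[1,99]).round(4),"z",np.percentile(C[:,2],[98,99.5]).round(4))
    for a in (.50,.515,.60,.612,.625):
        k=P[(abs(x-.322)<.012)&(d>a)&(d<a+.012)&(P[:,2]>.05)&(P[:,2]<.12)]
        if len(k)>5: print("   top z at",a,len(k),np.percentile(k[:,2],90).round(4))
E
python3 m.py 4
```

```text
9.2 [0.5127 0.3949 0.0533] [-0.12  0.78 -2.2 ] [-0.01 -0.07 -0.01] 0.0551598512049509Traceback (most recent call last):
  File "m.py", line 9, in <module>
    print(n,"plate D",np.percentile(pl[:,:2]@D,[2,98]).round(4))
                      ~~~~~~~~~~~~~^^^^^^^^^^^^^^^^^^^
    return _quantile_unchecked(
        a, q, axis, out, overwrite_input, method, keepdims, weights)
    return _ureduce(a,
                    func=_quantile_ureduce_func,
    ...<5 lines>...
                    overwrite_input=overwrite_input,
                    method=method)
    r = func(a, **kwargs)
    result = _quantile(arr,
                       quantiles=q,
    ...<2 lines>...
                       out=out,
                       weights=wgt)
    slices_having_nans = np.isnan(arr[-1, ...])
                                  ~~~^^^^^^^^^
IndexError: index -1 is out of bounds for axis 0 with size 0
```

>>> {"name": "step_arm", "arguments": {
  "delta_pos": [
    [-0.025,-0.055,-0.1],
    [-0.025,-0.055,-0.1],
    [0,0,-0.08],
    [0,0,0],
    [0,0,0]
  ],
  "turn": [0,0,0,0,0]
}}

```text
time: 9.75
ee_pos: [0.5111, 0.3918, 0.0455]
eef_rot: [0.832, 0.554, -0.0, 0.0]
ft_force: [0.1, 0.3, -2.5]
width: 0.0553
grip_force: 30.0
```

```bash
sed -i 's/^    print(n,"plate D"/    if len(pl)>20: print(n,"plate D"/' m.py; python3 m.py 5
```

```text
9.75 [0.5111 0.3918 0.0455] [ 0.08  0.31 -2.49] [-0.05 -0.06  0.  ] 0.05528889100464155
 lid end D [0.6261 0.6392 0.6398] N [0.2951 0.345 ] z [0.0904 0.0914]
   top z at 0.6 67 0.0905
   top z at 0.612 52 0.0889
   top z at 0.625 68 0.0896
scene plate D [0.4876 0.5033]
 lid end D [0.6179 0.6394 0.6395] N [0.2949 0.3379] z [0.0917 0.0927]
   top z at 0.6 52 0.0924
   top z at 0.612 47 0.0889
   top z at 0.625 53 0.0904
```

>>> {"name": "step_arm", "arguments": {
  "delta_pos": [
    [-0.015,-0.037,0],
    [0,0,0],
    [0,0,0]
  ],
  "turn": [0,0,0]
}}

```text
time: 10.15
ee_pos: [0.5108, 0.3908, 0.0456]
eef_rot: [0.832, 0.554, 0.0, 0.0]
ft_force: [0.4, 0.9, -3.1]
width: 0.0557
grip_force: 30.0
```

>>> {"name": "step_arm", "arguments": {
  "delta_pos": [
    [-0.012,-0.028,0],
    [0,0,0],
    [0,0,0]
  ],
  "turn": [0,0,0]
}}

```text
time: 10.45
ee_pos: [0.5105, 0.3903, 0.0456]
eef_rot: [0.832, 0.554, 0.0, -0.0]
ft_force: [-0.3, 1.3, -2.3]
width: 0.0553
grip_force: 30.0
```

>>> {"name": "step_arm", "arguments": {
  "delta_pos": [
    [0,0,-0.06],
    [0,0,0],
    [0,0,0]
  ],
  "turn": [0,0,0]
}}

```text
time: 10.75
ee_pos: [0.5105, 0.3902, 0.0441]
eef_rot: [0.832, 0.554, 0.0, 0.0]
ft_force: [0.0, -0.1, -1.5]
width: 0.0549
grip_force: 30.0
```

>>> {"name": "step_arm", "arguments": {
  "delta_pos": [
    [0,0,-0.04],
    [0,0,0],
    [0,0,0]
  ],
  "turn": [0,0,0]
}}

```text
time: 11.05
ee_pos: [0.5106, 0.3903, 0.044]
eef_rot: [0.832, 0.554, 0.0, 0.0]
ft_force: [-2.5, -2.2, 6.4]
width: 0.0556
grip_force: 30.0
```

>>> {"name": "step_arm", "arguments": {
  "delta_pos": [
    [0,0,-0.03],
    [0,0,0],
    [0,0,0]
  ],
  "turn": [0,0,0]
}}

```text
time: 11.35
ee_pos: [0.5106, 0.3904, 0.0439]
eef_rot: [0.832, 0.554, 0.0, 0.0]
ft_force: [-4.7, -4.8, 12.6]
width: 0.0552
grip_force: 30.0
```

```bash
python3 m.py 6; python3 - <<'E'
from h import *
b=[]
for n,(u,v,w,h) in (("side6",(270,200,120,90)),("scene6",(240,210,120,90))):
    b.append(cv2.resize(cv2.imread(f"pics/{n}.png")[v:v+h,u:u+w],(400,300),interpolation=2))
cv2.imwrite("pics/c6.png",np.hstack(b)); s=read_state(); print(s["ft_force"],s["torque"])
E
```

```text
11.35 [0.5106 0.3904 0.0439] [-4.72 -4.78 12.59] [-0.96  0.95  0.21] 0.05515580809207519
 lid end D [0.6252 0.6377 0.6384] N [0.2946 0.3444] z [0.0893 0.0901]
   top z at 0.6 69 0.0887
   top z at 0.612 54 0.0885
   top z at 0.625 116 0.0878
scene plate D [0.4876 0.5013]
 lid end D [0.6174 0.6377 0.6378] N [0.2952 0.338 ] z [0.0897 0.0917]
   top z at 0.6 52 0.0897
   top z at 0.612 49 0.0881
   top z at 0.625 50 0.0888
[-4.23678482 -5.04970812 11.81175502] [-0.96160023  0.93544454  0.25403456]
```

View pics/c6.png

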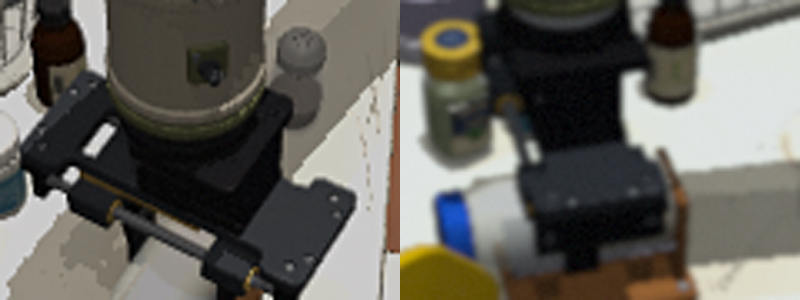

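Base is within about 0.5 mm of the plate and the push is 12–15 N. The lateral reaction is the arm pressing slightly outward, so I trim it and press a little more.

>>> {"name": "step_arm", "arguments": {
  "delta_pos": [
    [-0.03,-0.03,0],
    [0,0,0],
    [0,0,0]
  ],
  "turn": [0,0,0]
}}

```text
time: 11.75
ee_pos: [0.5106, 0.3903, 0.044]
eef_rot: [0.832, 0.554, 0.002, -0.0]
ft_force: [-0.5, -0.5, 7.3]
width: 0.0553
grip_force: 30.0
```

>>> {"name": "step_arm", "arguments": {
  "delta_pos": [
    [-0.01,-0.01,-0.02],
    [0,0,0],
    [0,0,0],
    [0,0,0]
  ],
  "turn": [0,0,0,0]
}}

```text
time: 12.15
ee_pos: [0.5106, 0.3903, 0.0439]
eef_rot: [0.832, 0.554, 0.002, -0.0]
ft_force: [0.2, 0.6, 11.6]
width: 0.0552
grip_force: 30.0
```

```bash
python3 m.py 7
```

```text
12.15 [0.5106 0.3903 0.0439] [ 0.23  0.57 11.6 ] [-0.12  0.06  0.2 ] 0.05520271984858951
 lid end D [0.6253 0.6375 0.6382] N [0.295  0.3448] z [0.0889 0.0895]
   top z at 0.6 73 0.0888
   top z at 0.612 52 0.0878
   top z at 0.625 121 0.0875
scene plate D [0.4875 0.5006]
 lid end D [0.6173 0.6377 0.6378] N [0.2951 0.3377] z [0.0895 0.0903]
   top z at 0.6 47 0.0897
   top z at 0.612 49 0.0878
   top z at 0.625 46 0.0887
```

>>> {"name": "step_arm", "arguments": {
  "delta_pos": [
    [-0.008,-0.008,-0.02],
    [0,0,0],
    [0,0,0],
    [0,0,0],
    [0,0,0]
  ],
  "turn": [0,0,0,0,0]
}}

```text
time: 12.75
ee_pos: [0.5106, 0.3904, 0.0439]
eef_rot: [0.832, 0.554, 0.002, -0.0]
ft_force: [0.0, -1.1, 13.3]
width: 0.0555
grip_force: 30.0
```

```bash
python3 - <<'E'
from h import *
s=read_state(); print(s["ft_force"],s["torque"],s["grip_force"]); print(close_job())
E
```

```text
[ 9.36848433e-03 -1.06655641e+00  1.33286753e+01] [-0.31819456  0.12903016  0.26123072] 30.040740575641394
the job is handed in; nothing more can be done
None
```

I handed the job in with the jar in the V, its base within about 1 mm of the end plate and its lid out over the open end. It is still gripped at 30 N and pushed down at about 13 N; nothing else was touched as far as I could tell, though I did not re-measure the other objects at the end.

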